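Load the last cell into the pantry lamp

TASK

Turn the lazy Susan until the section with the big cell squarely faces the front edge of the counter (the robot's side), keeping the jar, bottle and small cell on it standing. Then take the big cell from its cradle and load it into the empty bay of the open lamp: flat end against the coil spring, press it back and swing the button end down under the retaining lip, so that it lies fully home on the bay floor. Let go, and leave the tray facing front.

Things in the scene. Friction and masses are not known exactly. Their poses are not given: they have to be found in the camera images.
- lamp: Round white cordless pantry lamp, 220 mm across, lying lens down, battery cover off; it does not move. Origin on the counter under its centre, z up. Inner floor 20 mm above the counter, rim 12 mm higher. Two D-cell bays along its x: the one at y = -42 mm holds a fixed cell, the one at y = +42 mm is empty. The empty bay's lip end (+x) is towards the robot, within 35 degrees, its spring end away
- bay (a point): Middle of the big cell when seated in the empty bay, 17 mm above the bay floor. x along the bay, from the spring (-x) to the lip (+x), z up. Two ribs 7 mm tall, 28 mm apart, centre the cell. Straight down and level it does not go in; tilted about 35 degrees, flat end low, it enters in front of the spring, and is pressed towards -x while swung level
- lip (a point): Middle of the lower inner edge of the empty bay's retaining lip, 26.75 mm to +x of bay and 36.5 mm above the bay floor. The lip is 22 mm wide, 4.5 mm thick, and juts 4 mm in from the contact wall (34 mm wide, 41 mm tall above the bay floor); the cell's button end lies under it. x and z as bay
- spring_face (a point): Middle of the front of the empty bay's coil spring, 17 mm above the bay floor; it moves as the spring is pressed. Front coil flat, 11 mm across; free, it stands 26.75 mm to -x of bay. The spring wall, 28 mm tall above the bay floor, is 22.5 mm behind it. x and z as bay
- spring (a joint): How far the coil spring is pressed towards -x of bay (m): 0 free, 0.017 at most, about 0.004 with the cell seated. 600 N/m
- susan_foot: Centre of the lazy Susan's round foot, on the counter, hidden under the tray, z up; it never moves or turns. Its -x, like the world's, points to the front edge of the counter, the robot's side. The tray turns about its z axis, endlessly either way; it rubs lightly (about 0.07 N m) and stops soon after a slow push
- susan: The tray, origin on its axis at counter height; its -x points to the middle of the big cell's section, at the start 57 degrees or more from front. 300 mm across, floor 22 mm up; rim 6 mm thick, top 55 mm up. Dividers 6 mm thick, top 54 mm up, run from the hub (56 mm across, top 68 mm up) to the rim at 45 degrees to its x and y axes; a finger beside a divider pushes the tray round
- cradle (a point): Turns with the tray: middle of the big cell's place, 85 mm from the axis, 17 mm above the tray floor, in the middle of its section. Ribs 7 mm tall, 56 mm long lie along both sides of the cell, outer faces 38 mm apart; the rest of the section is free. x points from the rim to the hub
- cell: Middle of the big (D) cell, on its axis: 34 mm across, 61.5 mm long with its 1.5 mm button, about 140 g, grey sleeve with steel bands. Lies in the cradle, button towards the rim. x along the axis to the button
- cell_button (a point): Tip of the big cell's button (9.5 mm across), on its axis, 30.75 mm from its middle. The other end is flat
- spice_jar: Glass spice jar, 44 mm across, 95 mm tall, standing in a tray section next to the big cell's. Origin under its middle, z up
- syrup_bottle: Amber glass bottle, 52 mm across, 150 mm tall, standing in the section across the hub from the big cell. Origin under its middle, z up
- small_cell: Small (C) cell, 26 mm across, 50 mm tall, standing on end in a tray section next to the big cell's; not wanted. Origin under its middle, z up
Not all that is in view belongs to the job. What is shaped like the cell but pink or purple is not meant.

How it is judged:
On the way:
1. the tray is at rest with the big cell's section facing front, the cell still in its cradle (x of cradle in the frame of susan_foot below -0.0812 m and angular speed of susan below 0.1 rad/s and distance between cell and cradle below 0.012 m), for 0.2 s.
At the end, for the whole second after the job is handed in: The big cell lies in the empty bay, its middle within 4 mm of the seat, along the bay within 4 degrees, button at the lip end, spring pressed at least 2 mm, at rest; the tray's cell section still faces front within 20 degrees; jar, bottle and small cell were never knocked over (distance between cell and bay below 0.004 m and x of cell_button in the frame of bay above 0.027 m and angle between the x axis of cell and the x axis of bay, either way round below 0.07 rad and value of joint spring above 0.002 m and linear speed of cell below 0.01 m/s and x of cradle in the frame of susan_foot below -0.0798 m); the robot touches nothing.
It fails at once if the jar, the bottle or the small cell on the tray is knocked over (angle between any of spice_jar, syrup_bottle, small_cell's own z axis and vertical above 0.6 rad).
It also fails if it takes over 66 s, if anything falls off the work surface, if the arm or the gripper's body presses on something with over 40 N, if the wrist force passes 120 N, or if a joint passes its speed limit or range.

ROBOT

A 7-joint arm with a two-finger parallel gripper is mounted at the origin on the work surface. World frame = base frame: x ahead of the robot, y to its left, z up, the work surface at z = 0. Lengths are in m, angles in rad, forces in N, time in s.
With the tool pointing down it reaches from about 0.425 to 0.925 m from the base axis. Payload 6.8 kg.
Tool frame: the origin (TCP) lies midway between the tips of the shut fingers; the grasp point (between the pads) lies r.grip_point_offset behind it (r.grip_point_offset is the distance from the TCP to the grasp point, in m); z points along the fingers, y is the line along which they close (so a half turn about z gives the same grasp; the last joint's range is limited). The gripper opens to 85 mm and grips with 20 to 120 N. Pads are 22 mm wide; open, the fingers measure 114 mm over their backs; the gripper's body (76 mm by 85 mm) begins 54 mm behind the grasp point. The pads swing forward as they close: fully open they stand 13 mm farther back than shut.
Start: joints at [-1.33, 0.477, 0.022, 1.555, -0.011, 1.109, -0.083], TCP at [0.231, 0.634, 0.231] pointing down, gripper open.
Joint ranges: [-2.96, 2.96], [-0.34, 2.1], [-1.41, 1.46], [0.24, 2.44], [-1.37, 4.51], [0.17, 1.92], [-2.96, 2.96]. Speed limits (rad/s): [2.39, 2.39, 3.14, 3.14, 3.14, 3.14, 3.14].

INTERFACE

Orientations are given as a rotation vector (axis times angle).
In Python, from bench import r gives the robot as it stands. The module is installed in compiled form; this text tells all that it offers.
- The arm moves only by the shell command python3 -m crank 'ROWS' [FORCE]. ROWS is JSON, a list of rows, each a list of 5 numbers: the shift along the world's x, y, z in units of 200 mm (1.0 is 200 mm), then the turn about the world's z in units of 45 degrees (1.0 is 45 degrees), then the opening, from -1 (shut) to 1 (fully open). In form: [[dx, dy, dz, turn, jaw], ...]. A call has 1 to 8 rows; each row shifts and turns the commanded pose from where the row before left it; what a row does not reach is not made up. A row lasts 1/12 s, in which the tool goes at most 41.7 mm and 7.16 degrees, less where a joint would pass 70% of its speed; a pose out of reach is approached as far as the arm can. A call with a number of a shift or a turn outside -1 to 1 is refused whole. A call with a gripper value outside its range is refused whole. The fingers move at their own pace and stop on an object; FORCE is the grip in N (left out, the last holds). Time passes only in rows, so rows that do not move let the fingers close. It gives the time, the measured TCP pose, the force, the opening and the grip force at its end, in the units of the state.
- r.get_obs(): the state, without advancing time (a new reading comes with each control period).
- r.grab_frame(name): name is "scene" or "top"; returns the picture (480x640x3 uint8, blue, green, red); there is no depth.
- r.camera_model(name): a dict with "fx", "fy", "cx", "cy" (pixels), "distortion" ([k1, k2, p1, p2, k3] as OpenCV has them; the pictures are not rectified), "R" (3x3) and "t" (3): a world point X has camera coordinates R X + t. Camera axes: x right, y down, z forward; pixel columns grow to the right and rows downward; lengths in m; the calibration is good to about 2 mm. A picture is of the moment at which its call begins. camera_model takes no time and is no camera call.
- r.hand_in(): hands the job in; it is judged then, once.
The state is a dict: "clock": time; "joints": joint angles; "qvel": joint speeds; "tau": joint torques, N m; "tcp_pos": TCP position; "orientation": TCP orientation; "contact_force": force on the tool from outside, world axes, zero at the start; "moment": the same for the moment, N m; "grip_width": finger opening in m; "gripper_force": force on a finger pad.
Only numpy, scipy, OpenCV 4.12 (cv2) and the standard library are available. Lean on these libraries where they do the work, as an engineer would, in place of code of your own. Each camera call takes 0.05 s, during which the arm holds its last target. There are 200 camera calls.

## Working session

There is one attempt and no reset: what is moved stays moved. The work goes in short steps, Python scripts to look and compute and a shell command to move; the robot and the scene stay as the last step left them, time stands still between calls to the robot, and variables do not carry over. Pictures are saved under pics/ and viewed, at most 10 in all, crops included, and the job is handed in when it is done.

```bash
mkdir -p pics; python3 - <<'E'
from bench import r
import cv2
o=r.get_obs(); print({k:(v if not hasattr(v,'round') else v) for k,v in o.items()}, r.grip_point_offset)
for n in("scene","top"):
    cv2.imwrite(f"pics/{n}0.png",r.grab_frame(n)); print(n,r.camera_model(n))
E
```

```text
{'clock': 0.0, 'joints': array([-1.33010085,  0.47780203,  0.02233442,  1.55646334, -0.01148693,
        1.10929428, -0.08308524]), 'qvel': array([-5.40316288e-04,  8.64550805e-04,  2.20594309e-04,  4.86370911e-05,
        1.00241423e-03, -1.26785250e-03,  1.55340565e-03]), 'tau': array([-1.85163117e-03, -5.96444213e+01,  1.60719831e+00, -2.81203634e+01,
        1.24243877e-02,  9.26003850e-03, -8.70439806e-06]), 'tcp_pos': array([0.23050295, 0.63378803, 0.2303193 ]), 'orientation': array([-5.45010773e-01, -3.09377860e+00,  2.87528211e-03]), 'contact_force': array([ 0.87639774, -0.29347795,  0.13989064]), 'moment': array([-0.02450997,  0.0120423 ,  0.05394547]), 'gripper_force': 0.0, 'grip_width': 0.08566217243915437} 0.0187
scene {'fx': 586.966831255378, 'fy': 586.966831255378, 'cx': 322.1792413222658, 'cy': 237.5781411658323, 'distortion': array([0.01846704, 0.        , 0.        , 0.        , 0.        ]), 'R': array([[-0.24771598,  0.96871002,  0.01541711],
       [ 0.70508707,  0.19117089, -0.68286596],
       [-0.6644464 , -0.1582864 , -0.73038099]]), 't': array([ 0.15490782, -0.26895752,  1.46762873])}
top {'fx': 494.8586419191843, 'fy': 494.8586419191843, 'cx': 327.5681867911081, 'cy': 243.40808674072466, 'distortion': array([-0.10334151,  0.        ,  0.        ,  0.        ,  0.        ]), 'R': array([[ 0.02804847, -0.99957156,  0.00836507],
       [-0.99145833, -0.02888518, -0.12718504],
       [ 0.12737218, -0.00472628, -0.99184373]]), 't': array([-0.05144537,  0.44477803,  1.2154036 ])}
```

View pics/top0.png

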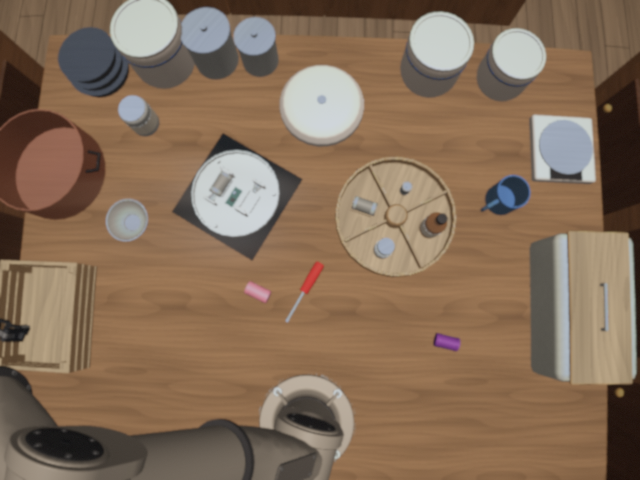

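View pics/scene0.png

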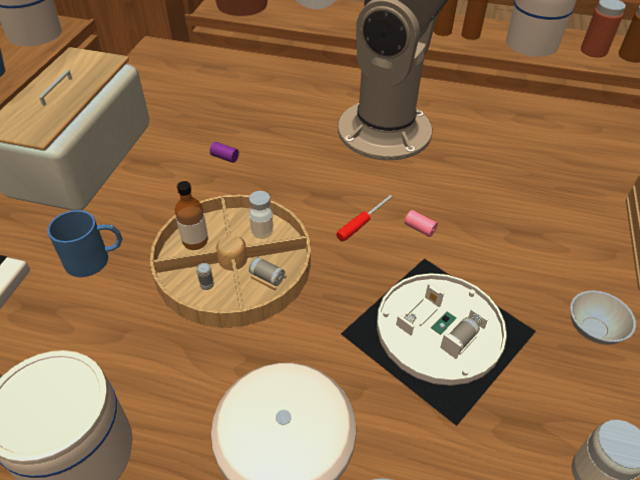

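The top view shows the tray at (396,215), with the big grey cell at (364,206), the jar at (385,247), the small cell at (405,187) and the bottle at (434,224). The lamp is at (236,193), with its fixed cell at (222,183) and its empty bay at about (250,205). The look-alikes are pink at (257,292) and purple at (447,342), and neither fits the grey sleeve and steel bands. I'll enlarge the tray and lamp.

```bash
python3 - <<'E'
import cv2,numpy as np
a=cv2.imread("pics/top0.png"); b=cv2.imread("pics/scene0.png")
def c(im,x,y,w,h,s): return cv2.resize(im[y:y+h,x:x+w],None,fx=s,fy=s,interpolation=cv2.INTER_CUBIC)
t=np.hstack([c(a,330,150,133,133,3),c(a,180,145,133,133,3)])   # each 399x399
cv2.imwrite("pics/c1.png",t)
cv2.imwrite("pics/c2.png",c(b,370,265,150,120,5))
E
```

```text
(no output)
```

View pics/c1.png

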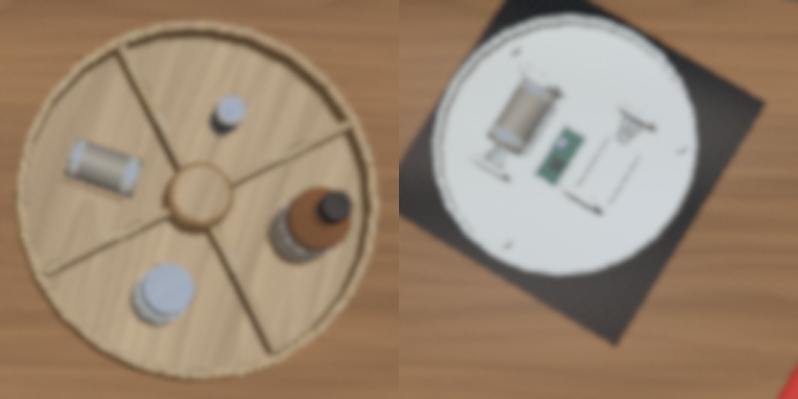

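View pics/c2.png

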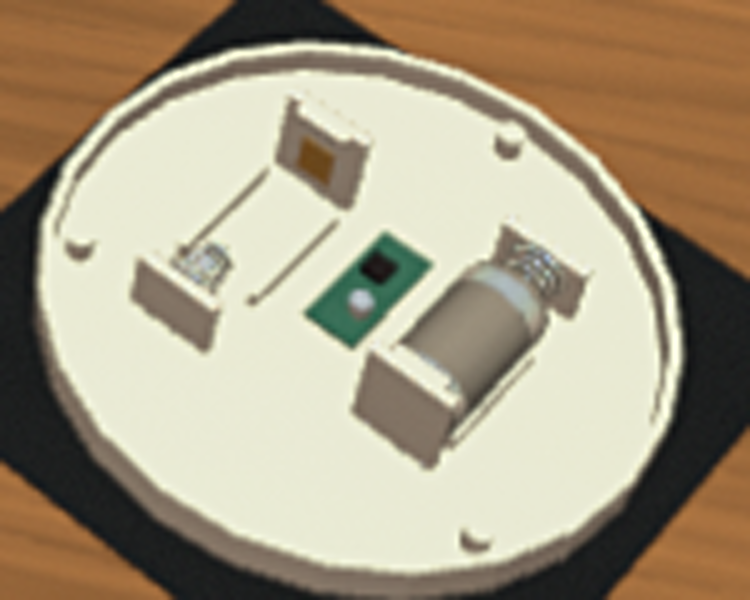

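The left crop confirms the big cell: a grey sleeve with steel bands at (104,168), i.e. frame (364,206), lying on its side. In the crops, the empty bay's contact wall and lip are at c2 (320,150), towards the robot, and the spring is at c2 (205,265), away from it. Next I'll convert these to world coordinates.

```bash
cat > h.py <<'E'
import cv2,numpy as np
from bench import r
def unproj(n,px,z):
    m=r.camera_model(n); K=np.array([[m['fx'],0,m['cx']],[0,m['fy'],m['cy']],[0,0,1]])
    p=cv2.undistortPoints(np.array(px,float).reshape(-1,1,2),K,m['distortion']).reshape(-1,2)
    d=np.c_[p,np.ones(len(p))]@m['R']; c=-m['R'].T@m['t']
    return c+d*((np.broadcast_to(z,len(p))-c[2])/d[:,2])[:,None]
def proj(n,X):
    m=r.camera_model(n); K=np.array([[m['fx'],0,m['cx']],[0,m['fy'],m['cy']],[0,0,1]])
    return cv2.projectPoints(np.array(X,float).reshape(-1,3),cv2.Rodrigues(m['R'])[0],m['t'],K,m['distortion'])[0].reshape(-1,2)
E
python3 - <<'E'
from h import *
np.set_printoptions(precision=4,suppress=True)
T=lambda l:np.array(l)/3+[330,150]; L=lambda l:(np.array(l)-[399,0])/3+[180,145]; S=lambda l:np.array(l)/5+[370,265]
p=lambda s,v:print(s,v.tolist() if 0 else v[:,:2].round(4).tolist())
p("tray rim L,R,T,B z55",unproj("top",T([[17,198],[377,198],[198,20],[198,378]]),.055))
p("hub z68",unproj("top",T([[200,194]]),.068))
p("cell ends mid (outline axis) z39",unproj("top",T([[74,158],[134,178]]),.039))
p("divider tops z54",unproj("top",T([[121,50],[270,352],[350,126],[46,273],[178,166],[210,232]]),.054))
p("jar top,small top,bottle cap",unproj("top",T([[167,292],[232,110],[336,207]]),[.117,.072,.172]))
p("lamp LRTB z32",unproj("top",L([[432,145],[697,145],[565,14],[565,274]]),.032))
p("ribs top z27",unproj("top",L([[607,138],[580,185],[640,157],[612,205]]),.027))
p("S ribs z27",unproj("scene",S([[268,170],[180,250],[335,222],[252,302]]),.027))
p("S wall bottom corners z20",unproj("scene",S([[277,165],[348,208]]),.020))
p("S wall top corners z61",unproj("scene",S([[290,97],[371,138]]),.061))
p("S springwall top z48",unproj("scene",S([[148,252],[217,293]]),.048))
p("S cellfixed",unproj("scene",S([[480,335]]),.037))
E
```

```text
tray rim L,R,T,B z55 [[0.5117, -0.0567], [0.5211, -0.357], [0.6692, -0.2057], [0.3671, -0.2083]]
hub z68 [[0.5172, -0.2065]]
cell ends mid (outline axis) z39 [[0.5503, -0.1041], [0.5347, -0.1549]]
divider tops z54 [[0.641, -0.1409], [0.3901, -0.2676], [0.582, -0.3348], [0.4501, -0.0822], [0.543, -0.1899], [0.4882, -0.2171]]
jar top,small top,bottle cap [[0.4294, -0.1743], [0.5878, -0.2319], [0.4906, -0.2943]]
lamp LRTB z32 [[0.5645, 0.3141], [0.5704, 0.0875], [0.6829, 0.2065], [0.4568, 0.1939]]
ribs top z27 [[0.5756, 0.1651], [0.5341, 0.1861], [0.5598, 0.1361], [0.5176, 0.1579]]
S ribs z27 [[0.5223, 0.1648], [0.5661, 0.1391], [0.5394, 0.1913], [0.5817, 0.167]]
S wall bottom corners z20 [[0.5136, 0.168], [0.5264, 0.1956]]
S wall top corners z61 [[0.5145, 0.1669], [0.5256, 0.1971]]
S springwall top z48 [[0.5855, 0.1283], [0.5963, 0.154]]
S cellfixed [[0.5822, 0.2447]]
```

Estimates:
- **Tray:** centre about (0.517, -0.207), cell section at 72°, so it needs about +108°.
- **Bay:** about (0.549, 0.1645), with bay x at 151° (28.7° off the robot direction).

I'll move to the small-cell side of the 27° divider with the fingers shut.

```bash
python3 -m crank '[[0.09,-0.184,0,0,-1],[0.09,-0.184,0,0,-1],[0.09,-0.184,0,0,-1],[0.09,-0.184,0,0,-1],[0.09,-0.184,0,0,-1],[0.09,-0.184,0,0,-1],[0.09,-0.184,0,0,-1],[0.09,-0.184,0,0,-1]]' 25
python3 -m crank '[[0.09,-0.184,0,0,-1],[0.09,-0.184,0,0,-1],[0.09,-0.184,0,0,-1],[0.09,-0.184,0,0,-1],[0.09,-0.184,0,0,-1],[0.09,-0.184,0,0,-1],[0.09,-0.184,0,0,-1],[0.09,-0.184,0,0,-1]]'
```

```text
clock: 0.77
tcp_pos: [0.375, 0.3378, 0.2311]
orientation: [-0.545, -3.094, 0.0]
contact_force: [0.8, 0.7, 0.4]
grip_width: -0.0001
gripper_force: 0.0
clock: 1.43
tcp_pos: [0.5189, 0.0436, 0.2313]
orientation: [-0.545, -3.094, -0.0]
contact_force: [1.5, 0.2, -0.6]
grip_width: -0.0002
gripper_force: 0.0
```

```bash
python3 -m crank '[[0.091,-0.185,0,0,-1],[0.091,-0.185,0,0,-1],[0.091,-0.185,0,0,-1],[0.091,-0.185,0,0,-1],[0.091,-0.185,0,0,-1],[0.091,-0.185,0,0,-1],[0,0,0,0,-1]]'
python3 -m crank '[[0,0,-0.2,0,-1],[0,0,-0.2,0,-1],[0,0,-0.2,0,-1],[0,0,-0.2,0,-1],[0,0,-0.1,0,-1],[0,0,-0.05,0,-1],[0,0,0,0,-1]]'
python3 - <<'E'
import numpy as np
# arc waypoints: azimuth from 14.5 to ~127.5 deg about (.517,-.2068), r=.115; units of 200 mm
a=np.radians(np.arange(14.5,130,4)); p=.115*np.c_[np.cos(a),np.sin(a)]
print((np.diff(p,axis=0)/.2).round(3).tolist())
E
```

```text
clock: 2.02
tcp_pos: [0.6285, -0.1863, 0.231]
orientation: [0.559, 3.09, -0.009]
contact_force: [-1.5, -0.5, 0.2]
grip_width: 0.0002
gripper_force: 0.0
clock: 2.6
tcp_pos: [0.6261, -0.1758, 0.0387]
orientation: [-0.544, -3.089, 0.0]
contact_force: [0.5, 0.5, 0.0]
grip_width: 0.0002
gripper_force: 0.0
[[-0.011, 0.038], [-0.014, 0.038], [-0.017, 0.037], [-0.019, 0.035], [-0.022, 0.034], [-0.024, 0.032], [-0.026, 0.031], [-0.028, 0.029], [-0.03, 0.027], [-0.032, 0.024], [-0.033, 0.022], [-0.035, 0.02], [-0.036, 0.017], [-0.037, 0.015], [-0.038, 0.012], [-0.039, 0.009], [-0.04, 0.007], [-0.04, 0.004], [-0.04, 0.001], [-0.04, -0.002], [-0.04, -0.005], [-0.039, -0.007], [-0.039, -0.01], [-0.038, -0.013], [-0.037, -0.015], [-0.036, -0.018], [-0.035, -0.02], [-0.033, -0.023]]
```

```bash
python3 -m crank '[[-0.005,0.019,0,0,-1],[-0.006,0.019,0,0,-1],[-0.007,0.019,0,0,-1],[-0.007,0.019,0,0,-1],[-0.008,0.019,0,0,-1],[-0.009,0.018,0,0,-1],[-0.009,0.018,0,0,-1],[-0.010,0.017,0,0,-1]]'
python3 -m crank '[[-0.011,0.017,0,0,-1],[-0.011,0.017,0,0,-1],[-0.012,0.016,0,0,-1],[-0.012,0.016,0,0,-1],[-0.013,0.016,0,0,-1],[-0.013,0.015,0,0,-1],[-0.014,0.015,0,0,-1],[-0.014,0.014,0,0,-1]]'
python3 -m crank '[[-0.015,0.014,0,0,-1],[-0.015,0.013,0,0,-1],[-0.016,0.012,0,0,-1],[-0.016,0.012,0,0,-1],[-0.0165,0.011,0,0,-1],[-0.0165,0.011,0,0,-1],[-0.0175,0.010,0,0,-1],[-0.0175,0.010,0,0,-1]]'
python3 -m crank '[[-0.018,0.009,0,0,-1],[-0.018,0.008,0,0,-1],[-0.0185,0.008,0,0,-1],[-0.0185,0.007,0,0,-1],[-0.019,0.006,0,0,-1],[-0.019,0.006,0,0,-1],[-0.0195,0.005,0,0,-1],[-0.0195,0.004,0,0,-1]]'
python3 -m crank '[[-0.02,0.004,0,0,-1],[-0.02,0.003,0,0,-1],[-0.02,0.002,0,0,-1],[-0.02,0.002,0,0,-1],[-0.02,0.001,0,0,-1],[-0.02,0,0,0,-1],[-0.02,-0.001,0,0,-1],[-0.02,-0.001,0,0,-1]]'
```

```text
clock: 3.27
tcp_pos: [0.6156, -0.1463, 0.0415]
orientation: [0.545, 3.094, 0.0]
contact_force: [0.2, -0.9, 0.7]
grip_width: -0.0001
gripper_force: 0.4
clock: 3.93
tcp_pos: [0.5954, -0.1213, 0.0413]
orientation: [-0.545, -3.094, -0.0]
contact_force: [-0.7, -0.8, 0.6]
grip_width: -0.0002
gripper_force: 0.3
clock: 4.6
tcp_pos: [0.5694, -0.1029, 0.0414]
orientation: [0.545, 3.094, 0.0]
contact_force: [0.7, -1.9, -0.3]
grip_width: -0.0
gripper_force: 0.4
clock: 5.27
tcp_pos: [0.5393, -0.0923, 0.0413]
orientation: [-0.545, -3.094, -0.0]
contact_force: [1.5, 0.6, 0.2]
grip_width: -0.0001
gripper_force: 0.4
clock: 5.93
tcp_pos: [0.5074, -0.0905, 0.0413]
orientation: [0.545, 3.094, 0.0]
contact_force: [1.3, -0.6, 0.9]
grip_width: -0.0001
gripper_force: 0.4
```

```bash
python3 - <<'E'
from h import *
a=r.grab_frame("top"); p=r.get_obs()['tcp_pos']-[.517,-.2068,0]; print(p,np.degrees(np.arctan2(p[1],p[0])),np.hypot(*p[:2]))
cv2.imwrite("pics/t1.png",cv2.resize(a[130:290,320:480],None,fx=3.5,fy=3.5,interpolation=cv2.INTER_CUBIC))
E
```

```text
[-0.01074633  0.11625624  0.04119895] 95.28121814215648 0.11675185681350836
```

View pics/t1.png

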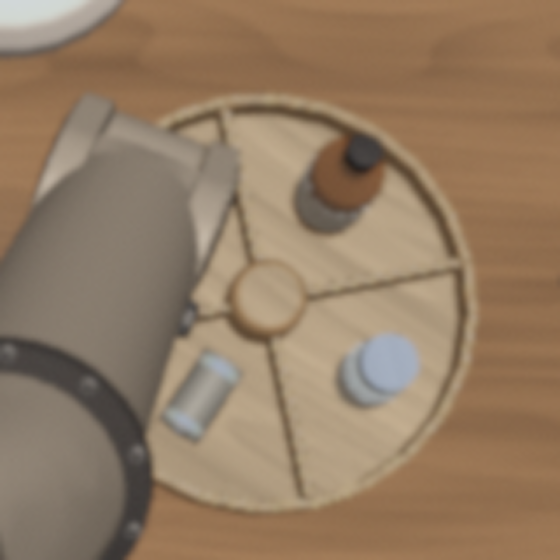

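The tray has turned about 73°. The big cell is now at lower left (200,395) in the crop, and the jar, bottle and small-cell side are undisturbed. I'll measure the divider angle.

```bash
python3 - <<'E'
from h import *
d=unproj("top",np.array([[460,265],[303,493],[224,112]])/3.5+[320,130],.054)[:,:2]-[.517,-.2068]
print(np.degrees(np.arctan2(d[:,1],d[:,0])),np.hypot(*d.T))
a=np.radians(95.28+np.arange(0,40,2)); p=.1165*np.c_[np.cos(a),np.sin(a)]
print((np.diff(p,axis=0)/.2).round(4).tolist())
E
```

```text
[ -77.81341238 -168.567051     12.8714894 ] [0.14310833 0.13922741 0.14094845]
[[-0.0202, -0.0022], [-0.0201, -0.0029], [-0.02, -0.0036], [-0.0199, -0.0043], [-0.0197, -0.005], [-0.0195, -0.0057], [-0.0193, -0.0064], [-0.0191, -0.007], [-0.0188, -0.0077], [-0.0185, -0.0084], [-0.0182, -0.009], [-0.0179, -0.0096], [-0.0176, -0.0103], [-0.0172, -0.0109], [-0.0168, -0.0115], [-0.0164, -0.012], [-0.016, -0.0126], [-0.0155, -0.0131], [-0.015, -0.0137]]
```

```bash
python3 -m crank '[[-0.0202,-0.0022,0,0,-1],[-0.0201,-0.003,0,0,-1],[-0.02,-0.0036,0,0,-1],[-0.02,-0.0043,0,0,-1],[-0.0197,-0.005,0,0,-1],[-0.0195,-0.0057,0,0,-1],[-0.0193,-0.0064,0,0,-1],[-0.019,-0.007,0,0,-1]]'
python3 -m crank '[[-0.0188,-0.0077,0,0,-1],[-0.0185,-0.0084,0,0,-1],[-0.0182,-0.009,0,0,-1],[-0.018,-0.0096,0,0,-1],[-0.0176,-0.0103,0,0,-1],[-0.0172,-0.0109,0,0,-1],[-0.0084,-0.0057,0,0,-1],[-0.0084,-0.0057,0,0,-1]]'
python3 -m crank '[[-0.0082,-0.006,0,0,-1],[-0.0082,-0.006,0,0,-1],[-0.003,-0.0025,0,0,-1],[0,0,0,0,-1],[0.01,0.02,0.05,0,-1],[0.01,0.02,0.15,0,-1],[0,0,0.2,0,-1],[0,0,0.2,0,-1]]'
python3 -m crank '[[0.05,0.15,0.15,0.15,1],[0.05,0.15,0,0.15,1],[0.05,0.15,0,0.15,1],[0,0.15,0,0,1],[0,0.15,0,0,1],[0,0.15,0,0,1]]'
python3 - <<'E'
from h import *
for n,(x,y,w,h) in dict(top=(330,150,133,133),scene=(145,185,170,140)).items():
    a=r.grab_frame(n); cv2.imwrite(f"pics/{n}2.png",cv2.resize(a[y:y+h,x:x+w],None,fx=4,fy=4,interpolation=cv2.INTER_CUBIC))
E
```

```text
clock: 6.65
tcp_pos: [0.4757, -0.098, 0.0413]
orientation: [0.545, 3.094, 0.0]
contact_force: [1.4, -0.2, 0.5]
grip_width: 0.0004
gripper_force: 0.4
clock: 7.32
tcp_pos: [0.4506, -0.1115, 0.0412]
orientation: [-0.545, -3.093, -0.0]
contact_force: [1.9, 0.4, -0.4]
grip_width: -0.0001
gripper_force: 0.7
clock: 7.98
tcp_pos: [0.4504, -0.1058, 0.1627]
orientation: [-0.544, -3.092, 0.002]
contact_force: [0.4, 0.4, 1.0]
grip_width: -0.0
gripper_force: 0.0
clock: 8.48
tcp_pos: [0.4806, 0.0741, 0.1908]
orientation: [-0.007, 3.141, 0.0]
contact_force: [0.3, -1.1, -0.9]
grip_width: 0.0723
gripper_force: 0.0
```

View pics/top2.png

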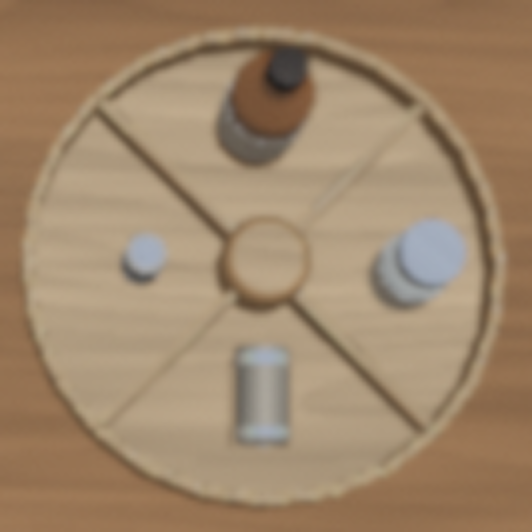

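The tray is square to the front: dividers on the diagonals, the big cell at crop (262,394) pointing straight to the robot, and jar, bottle and small cell all standing. I'll locate the cell for the grasp.

```bash
python3 - <<'E'
from h import *
np.set_printoptions(precision=4,suppress=True)
T=lambda l:np.array(l)/4+[330,150]
print("cell",unproj("top",T([[262,350],[262,438],[236,394],[289,394]]),[.042,.045,.039,.039])[:,:2])
d=unproj("top",T([[100,108],[422,430],[105,427],[420,108]]),.054)[:,:2]; c=d.mean(0); print("c",c,np.degrees(np.arctan2(*(d-c).T[::-1])))
print("hub",unproj("top",T([[267,258]]),.068)[:,:2])
c=np.array([.517,-.2068]); print("cradle nominal",c-[.085,0]); print(r.get_obs()['tcp_pos'],r.get_obs()['grip_width'])
E
```

```text
cell [[ 0.4642 -0.2079]
 [ 0.4087 -0.208 ]
 [ 0.4364 -0.1923]
 [ 0.4373 -0.2255]]
c [ 0.515 -0.206] [  46.5242 -134.8487  137.0451  -43.436 ]
hub [[ 0.5177 -0.2067]]
cradle nominal [ 0.432  -0.2068]
[0.4806 0.0782 0.1906] 0.0844078211785912
```

```bash
python3 -m crank '[[-0.029,-0.179,0,0,1],[-0.029,-0.179,0,0,1],[-0.029,-0.179,0,0,1],[-0.029,-0.179,0,0,1],[-0.029,-0.179,0,0,1],[-0.029,-0.179,0,0,1],[-0.029,-0.179,0,0,1],[-0.029,-0.179,0,0,1]]'
python3 -m crank '[[0,0,-0.19,0,1],[0,0,-0.19,0,1],[0,0,-0.19,0,1],[0,0,-0.15,0,1],[0,0,-0.08,0,1],[0,0,0,0,1],[0,0,0,0,1]]'
```

```text
clock: 9.25
tcp_pos: [0.4335, -0.2158, 0.1907]
orientation: [-0.007, 3.141, 0.0]
contact_force: [0.5, 0.6, -0.6]
grip_width: 0.0855
gripper_force: 0.0
clock: 9.83
tcp_pos: [0.4339, -0.2142, 0.0301]
orientation: [0.007, -3.14, -0.0]
contact_force: [-0.4, -0.4, -0.1]
grip_width: 0.0853
gripper_force: 0.0
```

```bash
python3 -m crank '[[0,0.032,-0.003,0,0],[0,0,0,0,-0.1],[0,0,0,0,-1],[0,0,0,0,-1],[0,0,0,0,-1],[0,0,0,0,-1]]' 25
```

```text
clock: 10.33
tcp_pos: [0.4352, -0.2077, 0.0305]
orientation: [-0.008, 3.14, -0.0]
contact_force: [-1.8, 1.1, 7.5]
grip_width: 0.0331
gripper_force: 24.9
```

```bash
python3 -m crank '[[0,0,0.05,0,-1],[0,0,0.1,0,-1],[0,0,0.18,0,-1],[0,0,0.18,0,-1],[0,0,0.18,0,-1],[0,0,0.16,0,-1],[0,0,0,0,-1]]'
python3 -m crank '[[0.0556,0.1868,0,-0.12,-1],[0.0556,0.1868,0,-0.12,-1],[0.0556,0.1868,0,-0.12,-1],[0.0556,0.1868,0,-0.12,-1],[0.0556,0.1868,0,-0.1,-1],[0.0556,0.1868,0,-0.058,-1],[0.0556,0.1868,0,0,-1],[0.0556,0.1868,0,0,-1]]'
python3 -m crank '[[0.0556,0.1868,0,0,-1],[0.0556,0.1868,0,0,-1],[0,0,-0.2,0,-1],[0,0,-0.1,0,-1],[0,0,0,0,-1],[0,0,0,0,-1]]'
python3 - <<'E'
from h import *
a=r.grab_frame("scene"); cv2.imwrite("pics/s3.png",cv2.resize(a[220:380,340:540],None,fx=4,fy=4,interpolation=cv2.INTER_CUBIC))
E
```

```text
clock: 10.92
tcp_pos: [0.4374, -0.2093, 0.2057]
orientation: [-0.006, 3.131, -0.003]
contact_force: [1.8, 0.2, -1.4]
grip_width: 0.0328
gripper_force: 25.5
clock: 11.58
tcp_pos: [0.5231, 0.0931, 0.1995]
orientation: [-0.772, -3.045, 0.0]
contact_force: [0.9, -0.1, -0.2]
grip_width: 0.0332
gripper_force: 25.4
clock: 12.08
tcp_pos: [0.5446, 0.1652, 0.1388]
orientation: [-0.772, -3.043, 0.004]
contact_force: [0.9, -1.0, -0.9]
grip_width: 0.0329
gripper_force: 25.4
```

View pics/s3.png

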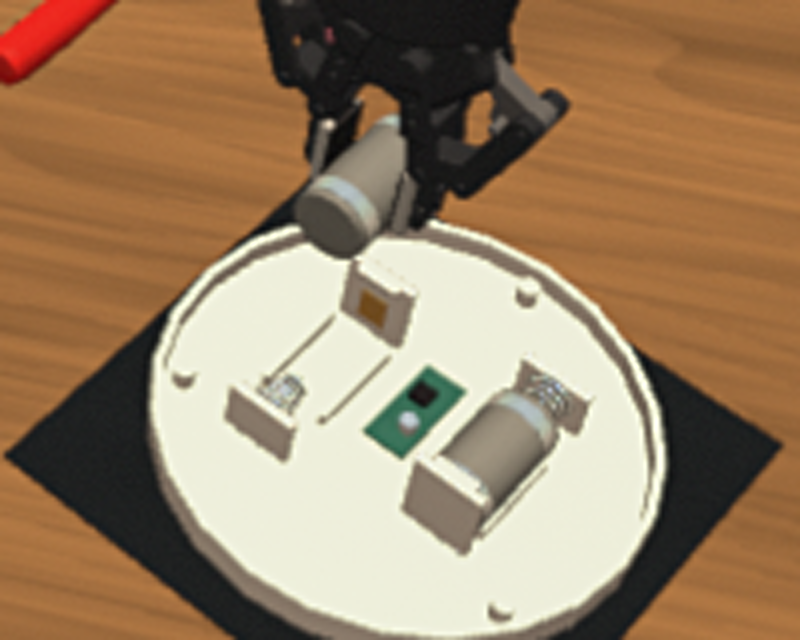

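The scene crop shows the cell held level over the lamp, flat end towards the camera at about (336,218), button end towards the lip. I'll compare the predicted face position with the picture to check the camera bias.

```bash
python3 - <<'E'
from h import *
o=r.get_obs(); t=o['tcp_pos']; print(t)
R=cv2.Rodrigues(o['orientation'])[0]; print("tool x,y az",[np.degrees(np.arctan2(R[1,i],R[0,i])).round(2) for i in(0,1)])
u=np.array([-.877,.48,0]); v=np.array([-.48,-.877,0])
S=lambda p:((p-[340,220])*4).round(0).tolist()
for th in(0,5,10):
    for s in (0,.003):
        uu=u*np.cos(np.radians(th))+[0,0,np.sin(np.radians(th))]
        print("face",th,s,S(proj("scene",t+[0,0,.0085]-uu*(.03075+s))))
B=np.array([.549,.1645,.020])
L=lambda x,y,z:B+u*x+v*y+[0,0,z]
# face circle extents
n=np.array([0,0,1]);C=t+[0,0,.0085]-u*.03075
print("face L/R/T/B",S(proj("scene",[C+v*.017,C-v*.017,C+n*.017,C-n*.017])))
print("wall bottom",S(proj("scene",[L(.03075,.017,0),L(.03075,-.017,0)])),"pick (c2->)",[[ (277/5+30)*4,(165/5+45)*4],[(348/5+30)*4,(208/5+45)*4]])
print("ribs +y",S(proj("scene",[L(.025,.014,.007),L(-.025,.014,.007)])),"-y",S(proj("scene",[L(.025,-.014,.007),L(-.025,-.014,.007)])))
print("springwall top",S(proj("scene",[L(-.04925,.017,.028),L(-.04925,-.017,.028)])), "fixed",S(proj("scene",[B+v*-.084+[0,0,.034]])))
E
```

```text
[0.54587175 0.16530826 0.14016924]
tool x,y az [np.float64(151.49), np.float64(61.49)]
face 0 0 [[325.0, 223.0]]
face 0 0.003 [[321.0, 228.0]]
face 5 0 [[325.0, 227.0]]
face 5 0.003 [[320.0, 232.0]]
face 10 0 [[324.0, 231.0]]
face 10 0.003 [[320.0, 236.0]]
face L/R/T/B [[292.0, 201.0], [359.0, 246.0], [331.0, 196.0], [320.0, 250.0]]
wall bottom [[334.0, 311.0], [394.0, 352.0]] pick (c2->) [[341.6, 312.0], [398.4, 346.4]]
ribs +y [[334.0, 312.0], [267.0, 377.0]] -y [[384.0, 347.0], [318.0, 413.0]]
springwall top [[234.0, 378.0], [296.0, 423.0]] fixed [[495.0, 436.0]]
```

```bash
python3 -m crank '[[0,0,-0.12,0,-1],[0,0,-0.12,0,-1],[0,0,-0.08,0,-1],[0,0,0,0,-1],[0,0,0,0,-1]]'
python3 -m crank '[[0,0,-0.01,0,-1],[0,0,-0.01,0,-1]]'
python3 -m crank '[[0,0,-0.01,0,-1],[0,0,-0.01,0,-1]]'
python3 -m crank '[[0,0,-0.01,0,-1],[0,0,-0.01,0,-1]]'
python3 -m crank '[[0,0,-0.01,0,-1],[0,0,0,0,-1]]'
```

```text
clock: 12.55
tcp_pos: [0.5464, 0.1656, 0.0767]
orientation: [0.773, 3.044, 0.001]
contact_force: [0.6, 0.0, -0.9]
grip_width: 0.0334
gripper_force: 25.4
clock: 12.72
tcp_pos: [0.5472, 0.1663, 0.0734]
orientation: [0.772, 3.042, 0.004]
contact_force: [-0.8, 0.1, -1.2]
grip_width: 0.0329
gripper_force: 25.4
clock: 12.88
tcp_pos: [0.5467, 0.1662, 0.0685]
orientation: [0.771, 3.043, 0.002]
contact_force: [0.5, -1.9, 8.6]
grip_width: 0.0334
gripper_force: 26.4
clock: 13.05
tcp_pos: [0.5481, 0.1654, 0.0651]
orientation: [0.772, 3.041, 0.003]
contact_force: [2.7, -3.8, 9.3]
grip_width: 0.0333
gripper_force: 26.6
clock: 13.22
tcp_pos: [0.5487, 0.165, 0.0631]
orientation: [0.773, 3.039, 0.003]
contact_force: [3.7, -3.3, 6.8]
grip_width: 0.0326
gripper_force: 27.0
```

```bash
python3 -m crank '[[0,0,-0.01,0,-1],[0,0,-0.01,0,-1],[0,0,0,0,-1]]'
python3 -m crank '[[0,0,-0.01,0,-1],[0,0,-0.01,0,-1],[0,0,0,0,-1]]'
python3 - <<'E'
from h import *
a=r.grab_frame("scene"); cv2.imwrite("pics/s4.png",cv2.resize(a[250:350,370:490],None,fx=6,fy=6,interpolation=cv2.INTER_CUBIC)); print(r.get_obs()['contact_force'],r.get_obs()['tcp_pos'])
E
```

```text
clock: 13.47
tcp_pos: [0.5494, 0.1647, 0.0594]
orientation: [0.773, 3.038, 0.003]
contact_force: [4.5, -3.9, 7.4]
grip_width: 0.0334
gripper_force: 27.8
clock: 13.72
tcp_pos: [0.5499, 0.1647, 0.0555]
orientation: [0.773, 3.037, 0.003]
contact_force: [4.5, -5.1, 8.1]
grip_width: 0.0334
gripper_force: 28.8
[ 4.14736728 -4.67528752  7.93757885] [0.54984368 0.16467417 0.05558316]
```

View pics/s4.png

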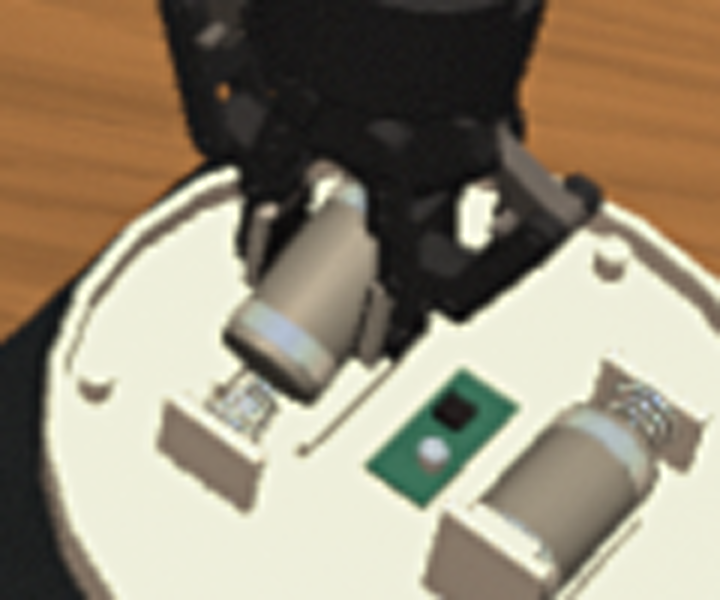

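The cell now tilts about 32°, flat end low in front of the coil spring at crop (240,400), button end on the lip. I'll tilt it slightly more, then back it towards the spring.

```bash
python3 -m crank '[[0,0,-0.01,0,-1],[0,0,-0.002,0,-1],[0,0,0,0,-1]]'
python3 -m crank '[[0.013,-0.008,0,0,-1],[0.013,-0.008,0,0,-1],[0.013,-0.008,0,0,-1],[0.013,-0.008,0,0,-1],[0,0,0,0,-1],[0,0,0,0,-1]]'
cat >> h.py <<'E'
U=np.array([-.877,.48]);V=np.array([-.48,-.877]);B=np.array([.5485,.1638])
def st():
    o=r.get_obs(); p=o['tcp_pos']; f=o['contact_force']; d=p[:2]-B
    print("C bay x,y,z mm",(d@U*1e3).round(1),(d@V*1e3).round(1),((p[2]+.0085-.02)*1e3).round(1),"F u,v,z",(f[:2]@U).round(1),(f[:2]@V).round(1),f[2].round(1))
E
python3 -c "from h import *; st()"
```

```text
clock: 14.02
tcp_pos: [0.55, 0.1646, 0.0533]
orientation: [0.773, 3.037, 0.003]
contact_force: [5.5, -5.0, 9.0]
grip_width: 0.0332
gripper_force: 29.5
clock: 14.52
tcp_pos: [0.5559, 0.1609, 0.0514]
orientation: [-0.77, -3.045, -0.002]
contact_force: [-4.0, 3.5, 5.7]
grip_width: 0.0329
gripper_force: 29.2
C bay x,y,z mm -7.9 -1.0 39.9 F u,v,z 5.2 -1.2 5.7
```

```bash
python3 -m crank '[[0,0,-0.01,0,-1],[0,0,-0.01,0,-1],[0,0,0,0,-1]]'; python3 -c "from h import *; st()"
python3 -m crank '[[0,0,-0.01,0,-1],[0,0,-0.01,0,-1],[0,0,0,0,-1]]'; python3 -c "from h import *; st()"
```

```text
clock: 14.77
tcp_pos: [0.5551, 0.1608, 0.0469]
orientation: [-0.77, -3.044, -0.001]
contact_force: [-3.7, 3.6, 2.9]
grip_width: 0.033
gripper_force: 29.1
C bay x,y,z mm -7.2 -0.6 35.4 F u,v,z 5.0 -1.4 2.9
clock: 15.02
tcp_pos: [0.5549, 0.1609, 0.0429]
orientation: [-0.77, -3.043, -0.001]
contact_force: [-5.0, 3.4, 4.5]
grip_width: 0.0328
gripper_force: 29.3
C bay x,y,z mm -7.0 -0.5 31.4 F u,v,z 6.0 -0.5 4.5
```

```bash
python3 -m crank '[[0.006,-0.003,0,0,-1],[0.006,-0.003,0,0,-1],[0,0,-0.01,0,-1],[0,0,-0.01,0,-1],[0,0,0,0,-1]]'; python3 -c "from h import *; st()"
python3 -m crank '[[0,0,-0.01,0,-1],[0,0,-0.01,0,-1],[0,0,0,0,-1]]'; python3 -c "from h import *; st()"
```

```text
clock: 15.43
tcp_pos: [0.5569, 0.1601, 0.0391]
orientation: [-0.769, -3.043, -0.001]
contact_force: [-6.9, 4.2, 8.9]
grip_width: 0.0332
gripper_force: 29.4
C bay x,y,z mm -9.2 -0.8 27.6 F u,v,z 8.1 -0.3 8.9
clock: 15.68
tcp_pos: [0.5565, 0.1601, 0.0349]
orientation: [-0.768, -3.042, -0.001]
contact_force: [-6.9, 4.4, 6.2]
grip_width: 0.0329
gripper_force: 29.3
C bay x,y,z mm -8.8 -0.6 23.4 F u,v,z 8.1 -0.5 6.2
```

```bash
python3 -m crank '[[0,0,-0.01,0,-1],[0,0,-0.01,0,-1],[0,0,0,0,-1]]'; python3 -c "from h import *; st()"
python3 -m crank '[[0,0,-0.006,0,-1],[0,0,-0.006,0,-1],[0,0,0,0,-1]]'
python3 - <<'E'
from h import *
st()
a=r.grab_frame("scene"); cv2.imwrite("pics/s5.png",cv2.resize(a[250:350,370:490],None,fx=6,fy=6,interpolation=cv2.INTER_CUBIC))
E
```

```text
clock: 15.93
tcp_pos: [0.5565, 0.1602, 0.0308]
orientation: [-0.768, -3.042, -0.001]
contact_force: [-6.1, 5.1, 6.2]
grip_width: 0.0329
gripper_force: 29.2
C bay x,y,z mm -8.7 -0.7 19.3 F u,v,z 7.8 -1.5 6.2
clock: 16.18
tcp_pos: [0.5561, 0.1604, 0.0284]
orientation: [-0.768, -3.042, -0.001]
contact_force: [-7.2, 4.6, 8.5]
grip_width: 0.0329
gripper_force: 29.5
C bay x,y,z mm -8.3 -0.6 16.9 F u,v,z 8.5 -0.6 8.5
```

View pics/s5.png

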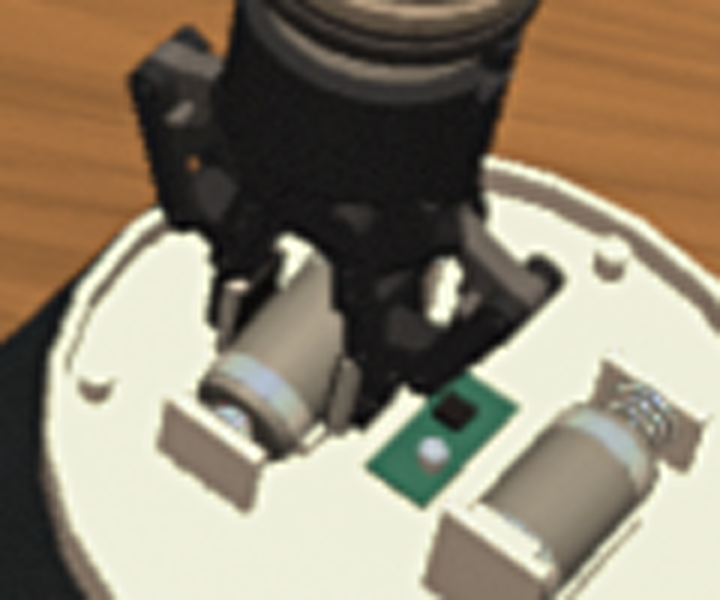

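The flat end presses the spring and the cell is nearly level in the bay at crop (270,370). I'll check floor contact, then let it move forward under the lip.

```bash
python3 -m crank '[[0,0,-0.007,0,-1],[0,0,0,0,-1]]'; python3 -c "from h import *; st()"
python3 -m crank '[[0,0,-0.007,0,-1],[0,0,0,0,-1]]'; python3 -c "from h import *; st()"
```

```text
clock: 16.4
tcp_pos: [0.5559, 0.1605, 0.0271]
orientation: [-0.767, -3.041, -0.001]
contact_force: [-8.3, 4.6, 9.8]
grip_width: 0.0333
gripper_force: 29.7
C bay x,y,z mm -8.1 -0.7 15.6 F u,v,z 9.5 -0.0 9.8
clock: 16.57
tcp_pos: [0.5559, 0.1606, 0.0263]
orientation: [-0.768, -3.041, -0.001]
contact_force: [-10.6, 5.7, 14.8]
grip_width: 0.0336
gripper_force: 32.9
C bay x,y,z mm -8.1 -0.7 14.8 F u,v,z 12.0 0.1 14.8
```

```bash
python3 -m crank '[[-0.009,0.005,0,0,-1],[-0.009,0.005,0,0,-1],[0,0,0,0,-1]]'; python3 -c "from h import *; st()"
python3 -m crank '[[-0.009,0.005,0,0,-1],[0,0,0,0,-1]]'; python3 -c "from h import *; st()"
python3 -m crank '[[-0.009,0.005,0,0,-1],[0,0,0,0,-1]]'; python3 -c "from h import *; st()"
```

```text
clock: 16.82
tcp_pos: [0.5548, 0.1613, 0.0264]
orientation: [0.77, 3.046, 0.002]
contact_force: [-2.9, 2.4, 8.1]
grip_width: 0.0328
gripper_force: 31.4
C bay x,y,z mm -6.7 -0.8 14.9 F u,v,z 3.7 -0.8 8.1
clock: 16.98
tcp_pos: [0.5534, 0.1621, 0.0264]
orientation: [0.771, 3.045, 0.002]
contact_force: [-3.5, 1.3, 7.1]
grip_width: 0.0332
gripper_force: 31.2
C bay x,y,z mm -5.1 -0.8 14.9 F u,v,z 3.7 0.5 7.1
clock: 17.15
tcp_pos: [0.5518, 0.1629, 0.0264]
orientation: [0.771, 3.044, 0.002]
contact_force: [-0.8, 1.8, 7.1]
grip_width: 0.0332
gripper_force: 31.2
C bay x,y,z mm -3.3 -0.8 14.9 F u,v,z 1.6 -1.2 7.1
```

```bash
for i in 1; do python3 -m crank '[[-0.009,0.005,0,0,-1],[0,0,0,0,-1]]'; python3 -c "from h import *; st()"; done
python3 -m crank '[[-0.007,0.004,0,0,-1],[0,0,0,0,-1]]'; python3 -c "from h import *; st()"
python3 -m crank '[[-0.007,0.004,0,0,-1],[0,0,0,0,-1]]'; python3 -c "from h import *; st()"
```

```text
clock: 17.32
tcp_pos: [0.5502, 0.1638, 0.0264]
orientation: [0.771, 3.044, 0.002]
contact_force: [-0.6, 1.5, 7.6]
grip_width: 0.0327
gripper_force: 31.1
C bay x,y,z mm -1.6 -0.8 14.9 F u,v,z 1.2 -1.0 7.6
clock: 17.48
tcp_pos: [0.5495, 0.1642, 0.0264]
orientation: [0.771, 3.042, 0.002]
contact_force: [2.5, -0.1, 5.7]
grip_width: 0.0334
gripper_force: 30.8
C bay x,y,z mm -0.7 -0.8 14.9 F u,v,z -2.3 -1.1 5.7
clock: 17.65
tcp_pos: [0.5494, 0.1642, 0.0265]
orientation: [0.772, 3.04, 0.002]
contact_force: [7.2, -1.5, 1.8]
grip_width: 0.033
gripper_force: 30.1
C bay x,y,z mm -0.6 -0.8 15.0 F u,v,z -7.0 -2.1 1.8
```

```bash
python3 -m crank '[[0.007,-0.004,0,0,-1],[0,0,0,0,-0.1],[0,0,0,0,0.2],[0,0,0,0,0.6],[0,0,0,0,0.6]]'; python3 -c "from h import *; st()"
python3 -m crank '[[0,0,0.05,0,0.6],[0,0,0.1,0,0.6],[0,0,0.2,0,0.6],[0,0,0.2,0,0.6],[0,0,0.2,0,0.6],[0,0.1,0.1,0,0.6]]'
python3 -m crank '[[-0.05,0.2,0,0,0.6],[-0.05,0.2,0,0,0.6],[-0.05,0.2,0,0,0.6],[-0.05,0.2,0,0,0.6],[-0.05,0.2,0,0,0.6],[-0.05,0.2,0,0,0.6],[0,0,0,0,0.6]]'
python3 - <<'E'
from h import *
a=r.grab_frame("scene");b=r.grab_frame("top")
f=lambda i,y,h,x,w,s:cv2.resize(i[y:y+h,x:x+w],(int(w*s),int(h*s)),interpolation=cv2.INTER_CUBIC)
L=f(a,260,100,370,134,3); R=f(b,150,100,180,130,3); T=f(b,145,145,325,145,2); S2=f(a,175,145,140,180,2)
o=np.zeros((600,800,3),np.uint8); o[:300,:402]=L; o[:300,402:792]=R; o[305:595,:290]=T; o[305:595,300:660]=S2
cv2.imwrite("pics/f.png",o)
E
```

```text
clock: 18.07
tcp_pos: [0.5471, 0.1641, 0.0252]
orientation: [-0.771, -3.044, 0.001]
contact_force: [0.2, -0.4, -0.1]
grip_width: 0.0682
gripper_force: 0.0
C bay x,y,z mm 1.4 0.5 13.7 F u,v,z -0.3 0.3 -0.1
clock: 18.57
tcp_pos: [0.5502, 0.1799, 0.2014]
orientation: [0.781, 3.038, 0.003]
contact_force: [1.2, -0.8, -0.3]
grip_width: 0.0685
gripper_force: 0.0
clock: 19.15
tcp_pos: [0.4822, 0.435, 0.1958]
orientation: [-0.752, -3.047, -0.007]
contact_force: [-1.6, 1.7, 0.3]
grip_width: 0.0685
gripper_force: 0.0
```

View pics/f.png

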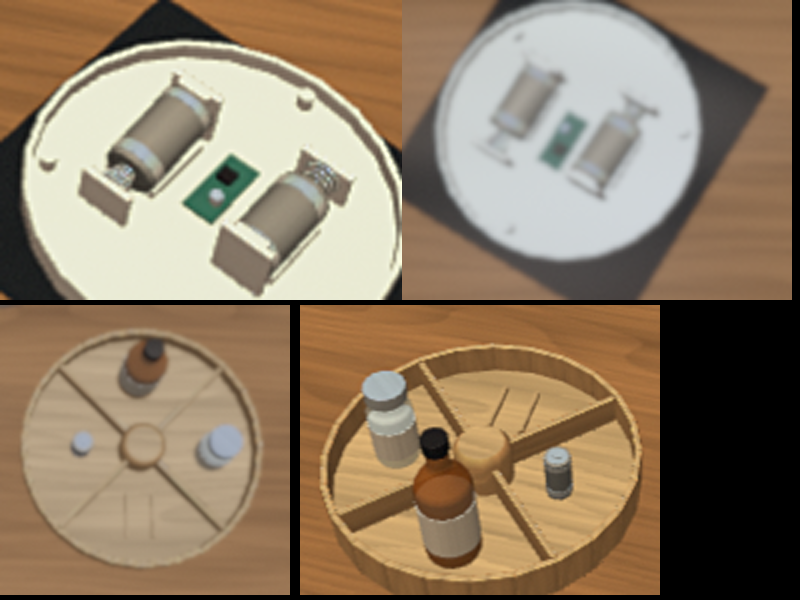

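```bash
python3 - <<'E'
from h import *
b=np.r_[B,.02]; u=np.r_[U,0]; v=np.r_[V,0]; z=np.array([0,0,1])
def P(o,s,th): 
    uu=u*np.cos(th)+z*np.sin(th); n=-u*np.sin(th)+z*np.cos(th)
    c=o+s*uu*(-.03075)  # placeholder flat-end centre
    return c,uu,n
S=lambda X:((proj("scene",X)-[370,260])*3).round(0).tolist()
for th in (0,np.radians(6)):
    uu=u*np.cos(th)+z*np.sin(th); n=-u*np.sin(th)+z*np.cos(th); F=b-u*.03075+z*.0 ; F=F+n*.017
    print("seat flat top, body end top, flat L,R, end L,R",S([F+n*.017,F+uu*.06+n*.017,F+v*.017,F-v*.017,F+uu*.06+v*.017,F+uu*.06-v*.017]))
g=b-v*.084  # fixed cell mirrored
E
python3 -m crank '[[0,0,0,0,0.6]]'
```

```text
seat flat top, body end top, flat L,R, end L,R [[128.0, 154.0], [189.0, 95.0], [101.0, 155.0], [148.0, 188.0], [162.0, 97.0], [208.0, 128.0]]
seat flat top, body end top, flat L,R, end L,R [[124.0, 158.0], [187.0, 92.0], [100.0, 157.0], [146.0, 190.0], [161.0, 92.0], [207.0, 124.0]]
clock: 19.33
tcp_pos: [0.4882, 0.4231, 0.196]
orientation: [0.773, 3.045, -0.002]
contact_force: [0.1, -1.3, 0.5]
grip_width: 0.0683
gripper_force: 0.0
```

The final picture shows the cell in the bay under the lip, parallel to the fixed cell, with the spring pressed. The tray is facing front with its three items standing. As a check, I'll press gently on top near the button end to confirm it is fully home.

```bash
python3 -m crank '[[0.0368,-0.1818,0,0,-1],[0.0368,-0.1818,0,0,-1],[0.0368,-0.1818,0,0,-1],[0.0368,-0.1818,0,0,-1],[0.0368,-0.1818,0,0,-1],[0.0368,-0.1818,0,0,-1],[0.0368,-0.1818,0,0,-1],[0,0,0,0,-1]]'
python3 -m crank '[[0,0,-0.18,0,-1],[0,0,-0.18,0,-1],[0,0,-0.18,0,-1],[0,0,-0.11,0,-1],[0,0,-0.02,0,-1],[0,0,0,0,-1],[0,0,0,0,-1]]'; python3 -c "from h import *; st()"
python3 -m crank '[[0,0,-0.01,0,-1],[0,0,0,0,-1]]'
python3 -m crank '[[0,0,-0.01,0,-1],[0,0,0,0,-1]]'
python3 -m crank '[[0,0,-0.01,0,-1],[0,0,0,0,-1]]'; python3 -c "from h import *; st()"
```

```text
clock: 20.0
tcp_pos: [0.5411, 0.1576, 0.1967]
orientation: [0.794, 3.037, -0.006]
contact_force: [0.2, -1.4, 0.2]
grip_width: 0.0003
gripper_force: 0.0
clock: 20.58
tcp_pos: [0.5404, 0.1689, 0.0631]
orientation: [0.774, 3.043, 0.001]
contact_force: [0.4, 0.3, 0.5]
grip_width: 0.0003
gripper_force: 0.0
C bay x,y,z mm 9.6 -0.5 51.6 F u,v,z -0.2 -0.5 0.5
clock: 20.75
tcp_pos: [0.5404, 0.1699, 0.0612]
orientation: [0.772, 3.043, 0.003]
contact_force: [-0.5, -0.8, 0.4]
grip_width: -0.0
gripper_force: 0.0
clock: 20.92
tcp_pos: [0.5403, 0.1701, 0.0587]
orientation: [0.771, 3.044, 0.002]
contact_force: [-0.1, -0.5, 5.0]
grip_width: 0.0002
gripper_force: 2.0
clock: 21.08
tcp_pos: [0.5401, 0.1705, 0.0567]
orientation: [0.771, 3.045, 0.002]
contact_force: [-1.5, 0.5, 6.4]
grip_width: 0.0002
gripper_force: 2.9
C bay x,y,z mm 10.6 -1.8 45.2 F u,v,z 1.6 0.3 6.4
```

Contact came about 5 mm high and the cell yields, so the button end was not fully down. I'll keep pressing it home.

```bash
python3 -m crank '[[0,0,-0.01,0,-1],[0,0,0,0,-1]]'
python3 -m crank '[[0,0,-0.01,0,-1],[0,0,0,0,-1]]'
python3 -m crank '[[0,0,-0.01,0,-1],[0,0,0,0,-1]]'; python3 -c "from h import *; st()"
```

```text
clock: 21.25
tcp_pos: [0.5397, 0.1702, 0.0541]
orientation: [0.771, 3.045, 0.001]
contact_force: [-0.4, 1.4, 3.9]
grip_width: -0.0
gripper_force: 1.7
clock: 21.42
tcp_pos: [0.5398, 0.1705, 0.0538]
orientation: [-0.772, -3.045, -0.003]
contact_force: [-6.4, 0.4, 21.0]
grip_width: 0.0001
gripper_force: 10.4
clock: 21.58
tcp_pos: [0.5401, 0.1708, 0.0536]
orientation: [-0.772, -3.045, -0.005]
contact_force: [-12.7, -1.1, 39.1]
grip_width: 0.0001
gripper_force: 19.7
C bay x,y,z mm 10.8 -2.1 42.1 F u,v,z 10.7 7.0 39.1
```

Now it is stiff at 0.054, which is floor height. I'll back off and touch again to check it stays down.

```bash
python3 -m crank '[[0,0,0.05,0,-1],[0,0,0.03,0,-1],[0,0,0,0,-1],[0,0,0,0,-1]]'
python3 -m crank '[[0,0,-0.03,0,-1],[0,0,-0.02,0,-1],[0,0,0,0,-1]]'
python3 -m crank '[[0,0,-0.005,0,-1],[0,0,0,0,-1]]'
python3 -m crank '[[0,0,-0.005,0,-1],[0,0,0,0,-1]]'
```

```text
clock: 21.92
tcp_pos: [0.5395, 0.1696, 0.0657]
orientation: [0.772, 3.045, 0.0]
contact_force: [-0.3, 0.5, -0.7]
grip_width: 0.0003
gripper_force: 0.0
clock: 22.17
tcp_pos: [0.5389, 0.1694, 0.0544]
orientation: [-0.772, -3.044, 0.002]
contact_force: [-0.3, 0.4, 0.5]
grip_width: 0.0003
gripper_force: 0.0
clock: 22.33
tcp_pos: [0.5392, 0.1695, 0.0543]
orientation: [-0.772, -3.044, 0.001]
contact_force: [-0.1, 0.4, -0.2]
grip_width: -0.0002
gripper_force: 0.0
clock: 22.5
tcp_pos: [0.5394, 0.1696, 0.054]
orientation: [-0.772, -3.045, 0.0]
contact_force: [-2.5, -0.8, 4.9]
grip_width: -0.0002
gripper_force: 2.2
```

It stays down at the button end. I'll do the same touch at the flat end.

```bash
python3 -m crank '[[0,0,0.05,0,-1],[0.055,-0.03,0,0,-1],[0.055,-0.03,0,0,-1],[0,0,0,0,-1],[0,0,-0.03,0,-1],[0,0,-0.01,0,-1],[0,0,0,0,-1]]'
python3 -m crank '[[0,0,-0.006,0,-1],[0,0,0,0,-1]]'
python3 -m crank '[[0,0,-0.006,0,-1],[0,0,0,0,-1]]'; python3 -c "from h import *; st()"
```

```text
clock: 23.08
tcp_pos: [0.5604, 0.1577, 0.0546]
orientation: [-0.771, -3.043, 0.002]
contact_force: [-0.2, -0.4, 0.6]
grip_width: 0.0004
gripper_force: 0.0
clock: 23.25
tcp_pos: [0.561, 0.1579, 0.0543]
orientation: [-0.771, -3.045, 0.0]
contact_force: [-0.1, -0.2, -0.0]
grip_width: 0.0
gripper_force: 0.0
clock: 23.42
tcp_pos: [0.5614, 0.158, 0.054]
orientation: [-0.772, -3.045, -0.001]
contact_force: [-1.8, -0.6, 6.2]
grip_width: -0.0002
gripper_force: 3.0
C bay x,y,z mm -14.2 -1.1 42.5 F u,v,z 1.3 1.4 6.2
```

Both ends are level at floor height. I'll retreat and hand in.

```bash
python3 -m crank '[[0,0,0.1,0,-1],[0,0,0.2,0,-1],[0,0,0.2,0,-1],[0,0,0.2,0,-1],[0,0.1,0.1,0,-1],[0,0.1,0,0,-1],[0,0,0,0,-1],[0,0,0,0,-1]]'
python3 -c "from bench import r; print(r.hand_in())"
```

```text
clock: 24.08
tcp_pos: [0.561, 0.1994, 0.2135]
orientation: [-0.767, -3.046, -0.001]
contact_force: [-0.7, -0.8, 0.1]
grip_width: 0.0001
gripper_force: 0.0
the job is handed in; nothing more can be done
None
```

The job is handed in at about 24 s: the tray faces front with the jar, bottle and small cell standing, and the big cell touched level at floor height at both ends of the bay; hand-in gave no verdict.

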